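# Load a vial carrier through the check gate of a sampler feed lane

### The job

Take the vial carrier by its grip post, set it down in the open mouth of the feed lane with the vial end towards the gate, and slide it along the lane so that it swings the gate open, until it has pushed the buffer's plunger fully in. Let go, so that the gate is shut behind it and the vial still stands in its well. Feel your way: from the gate on the carrier must never press on the lane, gate or buffer with more than 18 N, the gripper itself must not push the lane, gate or buffer, and the things standing around stay where they are.

Things in the scene. Friction and masses are not known exactly. Their poses are not given: they have to be found in the camera images.
- carrier: White plastic vial carrier: block 64 (x) x 36 (y) x 28 mm high, weight about 0.25 kg with its vial. Origin at the centre of the block's underside, x towards the front (vial end), z up. At the rear an upright grip post, 16 (x) x 20 (y) mm, centred at x = -20 mm, y = 0, from the block's top (z = 28 mm) up to z = 78 mm. The vial well (25 mm square, 16 mm deep) is at x = +14 mm.
- carrier_nose (a point): Middle of the carrier's front face, 32 mm ahead of its origin and 18 mm above its underside.
- vial: Small screw vial with a grey cap, 23 mm across, 47 mm tall, standing loose in the carrier's well; origin at the centre of its underside, which stands 12 mm above the carrier's underside. It tops the carrier by 31 mm.
- lane: Feed lane fixed to the bench: aluminium base plate 282 x 88 mm, 4 mm thick (its floor is at z = 4 mm), with low grey guide rails whose tops are 12 mm above the bench. Origin on the bench, on the centre line under the gate; x is the way in, z up. The plate runs from x = -82 to +200 mm. From the gate on the lane is 43 mm wide between the rails.
- lane_mouth (a point): Middle of the mouth's floor, 50 mm before the gate on the centre line, 4 mm above the bench. The mouth (lane x = -82 to -24 mm, open above and in front) is 47 mm wide between the rails, then tapers to 43 mm at the gate.
- lane_bed (a point): Point on the lane's floor 100 mm past the gate, on the centre line. Just beyond it stands the buffer, a grey block 37 mm high and 36 mm wide with a black plunger facing the gate, clamped at a depth that is set anew each time and is not reported: the tip of the untouched plunger lies 106 to 136 mm past the gate, 22 mm above the bench.
- gate (a joint): The gate: aluminium leaf 14 to 28 mm above the bench, upright hinge at lane x = 0, y = -30 mm (its post is 30 mm high), reaching 43 mm across. 0 = shut, square across the lane; 1.55 rad = swung in towards lane +x; it cannot open outwards. A weak spring (under 2 N at the leaf's end) shuts it once the carrier's rear face is over 44 mm past it, as it is with the plunger in.
- plunger (a joint): Travel of the plunger: 0 = out, 0.006 m = fully in; it stays where pushed. It slides against about 4 N; its rubber mounting yields about 1 mm per 4 N, so when it is fully in the force goes on rising by 4 N per mm, and after 6 mm of yielding (24 N) the mounting is hard. About 7 to 11 N is a good push. On release the rubber gives the carrier a few mm back.
- dropper: Bystander: small amber bottle with white cap, 37 mm wide, 86 mm high; origin under its centre.
- spare_vial: Bystander: a second vial like the first, 23 mm wide, 47 mm high, standing on the bench by itself, not far from the tall titrator (over 0.3 m high, from about x = 0.48 m on, right of y = -0.33 m) that the arm must go round; origin under its centre.
Things that resemble listed ones, but are neither listed nor needed, are in the scene too. Leave any orange or yellow look-alike of the carrier alone. Leave any red look-alike of the vial alone.

How it is judged:
By the outcome, as a careful person would: the job done as asked, in the order asked, and still so for the second after the job is handed in, with the robot touching nothing.
It also fails if it takes over 72 s, if anything falls off the work surface, if the arm or the gripper's body presses on something with over 40 N, if the wrist force passes 120 N, or if a joint passes its speed limit or range.

### The arm

A 7-joint arm with a two-finger parallel gripper is mounted at the origin on the work surface; the furniture and walls round the work are solid. World frame = base frame: x ahead of the robot, y to its left, z up, the work surface at z = 0. Lengths are in m, angles in rad, forces in N, time in s.
With the tool pointing down it reaches from about 0.425 to 0.875 m from the base axis. Payload 4.7 kg.
Tool frame: the origin (TCP) lies at the very end of the fingers, on their centre line; the grasp point (between the pads) lies 19 mm behind it; z points along the fingers, y is the line along which they close (so a half turn about z gives the same grasp; the last joint's range is limited). The gripper opens to 87 mm and grips with 3 to 60 N. Pads are 19 mm wide; open, the fingers measure 117 mm over their backs; the gripper's body (75 mm by 190 mm) begins 51 mm behind the grasp point.
Start: joints at [1.289, 0.321, -0.07, 1.45, 0.023, 1.371, -0.057], TCP at [0.189, -0.622, 0.223] pointing down, gripper open.
Joint ranges: [-2.86, 2.86], [-0.3, 2.09], [-1.38, 1.24], [0.06, 2.45], [-1.56, 4.7], [0.09, 2.05], [-2.69, 2.69]. Speed limits (rad/s): [2.57, 2.57, 3.14, 3.14, 3.14, 3.14, 3.14].

### API

Orientations are given as a unit quaternion [w, x, y, z].
In Python, from bench import robot gives the robot as it stands.
- The arm moves only by the tool step_arm, never from a script. Its argument "moves" is a list of rows, each an object with "travel": the shift along the tool's x, y, z in units of 40 mm (1.0 is 40 mm), a list of three; "twist": the turn, a rotation vector about the tool's x, y, z in units of 8 degrees (1.0 is 8 degrees), a list of three. In form: [{"travel": [dx, dy, dz], "twist": [rx, ry, rz]}, ...]. A call has 1 to 10 rows; each row is the pose to reach, as a shift and turn from the pose commanded when the call began, along the tool's axes at that moment; what a row does not reach only later rows make up. A row lasts 1/10 s, in which the tool goes at most 50 mm and 8.59 degrees, less where a joint would pass 70% of its speed; a pose out of reach is approached as far as the arm can. A call with a gripper value outside its range is refused whole. "jaw" is the finger opening in mm, from 0 to 87, set as the call begins (left out, the last holds). The fingers move at their own pace and stop on an object; the grip force is fixed at half the most. Time passes only in rows, so rows that repeat a pose let the fingers close. It gives the time, the measured TCP pose, the force, the opening and the grip force at its end, in the units of the state.
- robot.observe(): the state, without advancing time (a new reading comes with each control period).
- robot.get_image(name): name is "scene" or "top" or "wrist"; returns a dict with "image" (400x640x3 uint8, red, green, blue), "mtx" (3x3 intrinsics, pixels), "extrinsics" (4x4, takes a point from camera to world coordinates). Camera axes: x right, y down, z forward; pixel columns grow to the right and rows downward; lengths in m; the calibration is good to about 2 mm. A picture is of the moment at which its call begins. There is no depth.
- robot.job_done(): hands the job in; it is judged then, once.
The state is a dict: "time_s": time; "q": joint angles; "joint_vel": joint speeds; "effort": joint torques, N m; "tcp_pos": TCP position; "orientation": TCP orientation; "wrist_force": force on the tool from outside, world axes, zero at the start; "moment": the same for the moment, N m; "finger_gap": opening from 0.0 (shut) to 1.0 (fully open); "finger_force": force on a finger pad.
Only numpy, scipy, OpenCV 4.12 (cv2) and the standard library are available. Lean on these libraries where they do the work, as an engineer would, in place of code of your own. Each camera call takes 0.05 s, during which the arm holds its last target. There are 200 camera calls.

## Working session

There is one attempt and no reset: what is moved stays moved. The work goes in short steps, Python scripts to look and compute and a tool call to move; the robot and the scene stay as the last step left them, time stands still between calls to the robot, and variables do not carry over. Pictures are saved under pics/ and viewed, at most 10 in all, crops included, and the job is handed in when it is done.

Besides the shell and the picture viewer there is one more tool, called after "Request:" by a JSON object that holds its "method" and its "body", one argument or row to a line. step_arm: Moves the arm, as the interface text tells. Its arguments: {"type":"object","properties":{"moves":{"type":"array"},"jaw":{"type":"number"}},"required":["moves"]}

```bash
mkdir -p pics; cat > h.py <<'E'
import numpy as np, cv2
from bench import robot
def snap(n,f):
    d=robot.get_image(n); cv2.imwrite('pics/'+f,cv2.cvtColor(d['image'],cv2.COLOR_RGB2BGR)); return d
def ray(d,u,v,z):
    K=np.array(d['mtx']);T=np.array(d['extrinsics'])
    r=T[:3,:3]@np.linalg.inv(K)@[u,v,1]; o=T[:3,3]; return o+r*(z-o[2])/r[2]
def proj(d,p):
    K=np.array(d['mtx']);T=np.array(d['extrinsics']); c=K@(T[:3,:3].T@(np.array(p)-T[:3,3])); return c[:2]/c[2]
E
python3 - <<'E'
from h import *
import pickle
D={n:snap(n,n+'0.png') for n in ('scene','top')}
pickle.dump(D,open('d0.pkl','wb'))
s=robot.observe();print(s)
for n in D: print(n,np.round(D[n]['extrinsics'],3).tolist(),np.round(D[n]['mtx'],1).tolist())
E
```

```text
{'time_s': 0.1, 'q': array([ 1.28910024,  0.32177089, -0.07009729,  1.45152381,  0.02263265,
        1.37077744, -0.05687754]), 'joint_vel': array([ 0.00160241, -0.00263149,  0.00064   , -0.00354619,  0.00019378,
        0.00229795,  0.00115932]), 'effort': array([ 4.05144119e-04, -4.92573202e+01, -4.05311454e-01, -3.13399494e+01,
       -6.43100473e-02,  3.94304143e-02, -1.62160909e-06]), 'tcp_pos': array([ 0.18928826, -0.62133196,  0.22157134]), 'orientation': array([-8.26247090e-04,  9.89077633e-01,  1.47393078e-01, -1.82853452e-04]), 'wrist_force': array([ 0.2402974 ,  0.02819883, -0.32264885]), 'moment': array([-0.01989787, -0.00943819,  0.0317201 ]), 'finger_force': 0.0, 'finger_gap': 0.9982460656871002}
scene [[0.997, -0.066, 0.05, 0.461], [-0.08, -0.622, 0.779, -0.9], [-0.02, -0.78, -0.625, 0.759], [0.0, 0.0, 0.0, 1.0]] [[501.9, 0.0, 316.4], [0.0, 501.9, 199.2], [0.0, 0.0, 1.0]]
top [[0.009, -0.998, 0.07, 0.448], [-1.0, -0.009, 0.001, -0.04], [0.0, -0.07, -0.998, 0.883], [0.0, 0.0, 0.0, 1.0]] [[364.6, 0.0, 324.4], [0.0, 364.6, 201.9], [0.0, 0.0, 1.0]]
```

View pics/top0.png

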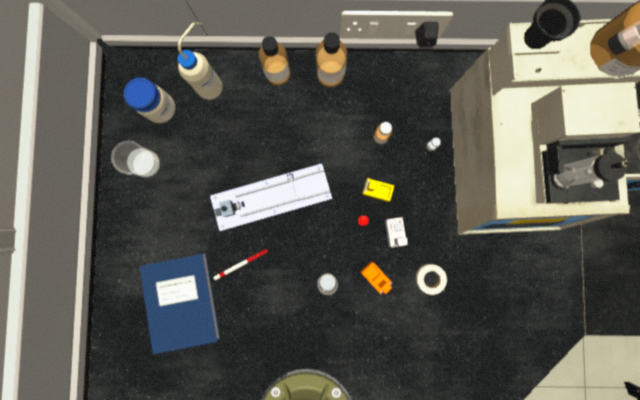

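View pics/scene0.png

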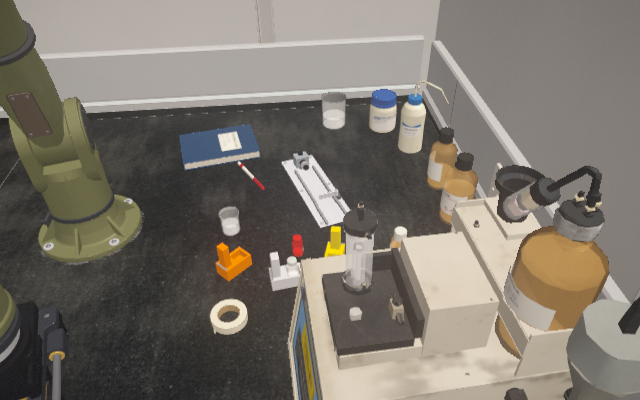

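```bash
python3 - <<'E'
import cv2,numpy as np
t=cv2.imread('pics/top0.png')
a=cv2.resize(t[150:240,200:340],None,fx=4,fy=4,interpolation=cv2.INTER_CUBIC)
b=cv2.resize(t[205:255,375:425],None,fx=4.5,fy=4.5,interpolation=cv2.INTER_CUBIC)
o=np.zeros((590,800,3),np.uint8);o[:360,:560]=a;o[362:362+225,:225]=b
s=cv2.imread('pics/scene0.png')
c=cv2.resize(s[230:300,255:345],None,fx=3.2,fy=3.2,interpolation=cv2.INTER_CUBIC);o[362:362+224,240:240+288]=c
cv2.imwrite('pics/c1.png',o)
E
```

```text
(no output)
```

View pics/c1.png

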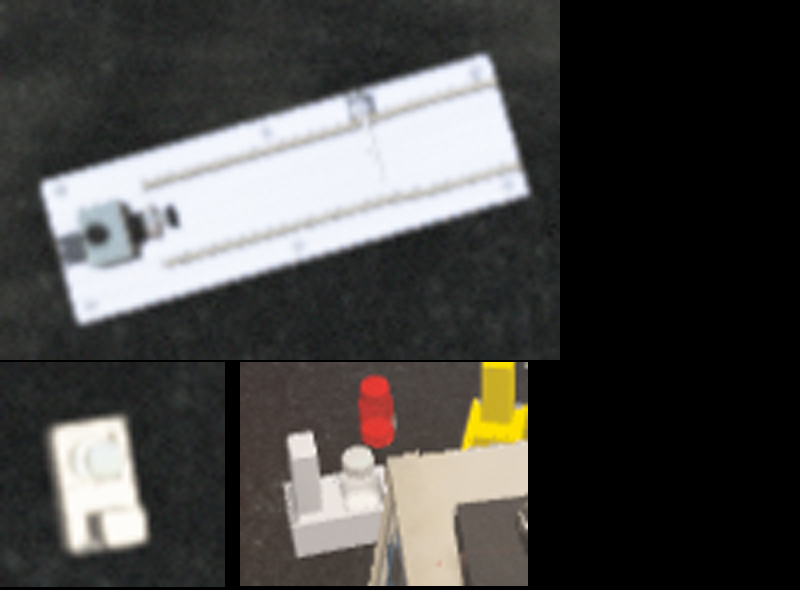

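```bash
python3 - <<'E'
from h import *;import pickle
d=pickle.load(open('d0.pkl','rb'))['top']
P=lambda u,v,z:ray(d,200+(u+.5)/4-.5,150+(v+.5)/4-.5,z)
c=np.array([P(u,v,.004) for u,v in((490,53),(529,193),(80,325),(41,181))])
print(np.round(c,4), np.linalg.norm(c[0]-c[3]),np.linalg.norm(c[1]-c[2]),np.linalg.norm(c[0]-c[1]))
ax=(c[3]-c[0]+c[2]-c[1]);ax/=np.linalg.norm(ax);m=(c[0]+c[1])/2;cen=c.mean(0);o=cen-ax*.059
print('ax',ax,np.degrees(np.arctan2(ax[1],ax[0])),'lane origin',o,'mouth',o-.05*ax)
print('hinge meas',P(361,104,.03),'exp',o+.03*np.array([ax[1],-ax[0],0]))
print('plunger tip dist',(P(178,215,.022)-o)@ax)
Q=lambda u,v,z:ray(d,375+(u+.5)/4.5-.5,205+(v-362+.5)/4.5-.5,z)
k=np.array([Q(50,425,.028),Q(125,416,.028),Q(68,553,.028)]);print(np.round(k,4),np.linalg.norm(k[0]-k[1]),np.linalg.norm(k[0]-k[2]))
print('post',Q(126,527,.078),'vialcap',Q(100,458,.059))
a=np.array(k[0]-k[2]);print('yaw',np.degrees(np.arctan2(a[1],a[0])), 'center',(k[1]+k[2])/2)
w=ray(d,384,125,.086);print('dropper',w,'spare',ray(d,434,143,.047),'red',ray(d,363,220,.03), 'yellow',ray(d,379,189,.028))
E
```

```text
[[ 0.6049 -0.0335  0.004 ]
 [ 0.5196 -0.0579  0.004 ]
 [ 0.4376  0.2111  0.004 ]
 [ 0.5242  0.2373  0.004 ]] 0.28253940615809336 0.2812623873345495 0.08867262577118974
ax [-0.2885817   0.95745528  0.        ] 106.77306321845352 lane origin [0.53858181 0.032744   0.004     ] mouth [ 0.5530109  -0.01512877  0.004     ]
hinge meas [0.56916921 0.0419693  0.03      ] exp [0.56730547 0.04140145 0.004     ]
plunger tip dist 0.12240678653063564
[[ 0.4701 -0.1839  0.028 ]
 [ 0.4751 -0.223   0.028 ]
 [ 0.4039 -0.1931  0.028 ]] 0.039390218468466305 0.06676479464912852
post [ 0.41938621 -0.21250096  0.078     ] vialcap [ 0.45298634 -0.20374033  0.059     ]
yaw 7.874694554385123 center [ 0.43953381 -0.20804893  0.028     ]
dropper [ 0.67653272 -0.1709106   0.086     ] spare [ 0.64622595 -0.29340435  0.047     ] red [ 0.46629737 -0.13051412  0.03      ] yellow [ 0.53964388 -0.16828683  0.028     ]
```

```bash
cat >> h.py <<'E'
from scipy.spatial.transform import Rotation as R
def rel(p,yaw):
    """shift/twist in move units from the current pose to tool-down at world p with tool x at yaw deg"""
    s=robot.observe();q=s['orientation'];A=R.from_quat([q[1],q[2],q[3],q[0]])
    B=R.from_euler('z',yaw,degrees=True)*R.from_euler('x',180,degrees=True)
    print('t',s['time_s'],'tcp',np.round(s['tcp_pos'],4),'F',np.round(s['wrist_force'],1),'gap',s['finger_gap'])
    print('travel',np.round(A.inv().apply(np.array(p)-s['tcp_pos'])/.04,3),'twist',np.round(np.degrees((A.inv()*B).as_rotvec())/8,3))
E
python3 - <<'E'
from h import *
rel([.40,-.215,.17],9)
E
```

```text
t 0.1 tcp [ 0.1893 -0.6213  0.2216] F [ 0.2  0.  -0.3] gap 0.9982460656871002
travel [ 8.001 -8.179  1.302] twist [-0.012  0.002  0.994]
```

Request:
{"method": "step_arm", "body": {
  "moves": [
    {"travel": [8,-8.18,1.3],"twist": [0,0,1]},
    {"travel": [8,-8.18,1.3],"twist": [0,0,1]},
    {"travel": [8,-8.18,1.3],"twist": [0,0,1]},
    {"travel": [8,-8.18,1.3],"twist": [0,0,1]},
    {"travel": [8,-8.18,1.3],"twist": [0,0,1]},
    {"travel": [8,-8.18,1.3],"twist": [0,0,1]},
    {"travel": [8,-8.18,1.3],"twist": [0,0,1]},
    {"travel": [8,-8.18,1.3],"twist": [0,0,1]},
    {"travel": [8,-8.18,1.3],"twist": [0,0,1]},
    {"travel": [8,-8.18,1.3],"twist": [0,0,1]}
  ],
  "jaw": 60
}}

```text
time_s: 1.1
tcp_pos: [0.4022, -0.2094, 0.1699]
orientation: [-0.001, 0.997, 0.082, -0.0]
wrist_force: [0.1, -0.2, 1.1]
finger_gap: 0.688
finger_force: 0.0
```

Request:
{"method": "step_arm", "body": {
  "moves": [
    {"travel": [0,0,0],"twist": [0,0,0]},
    {"travel": [0,0,0],"twist": [0,0,0]},
    {"travel": [0,0,0],"twist": [0,0,0]}
  ]
}}

```text
time_s: 1.4
tcp_pos: [0.3993, -0.2174, 0.1705]
orientation: [0.0, 0.997, 0.076, -0.0]
wrist_force: [1.1, 0.5, 0.6]
finger_gap: 0.69
finger_force: 0.0
```

```bash
python3 - <<'E'
from h import *;import pickle
d=snap('wrist','w1.png');pickle.dump(d,open('w1.pkl','wb'))
for n,p in dict(post=[.419,-.2125,.078],vial=[.453,-.204,.059],c=[.4395,-.208,.028]).items(): print(n,proj(d,p))
E
```

```text
post [317.53580918 176.50780106]
vial [314.16891095 135.74288372]
c [316.57106766 145.95625267]
```

View pics/w1.png

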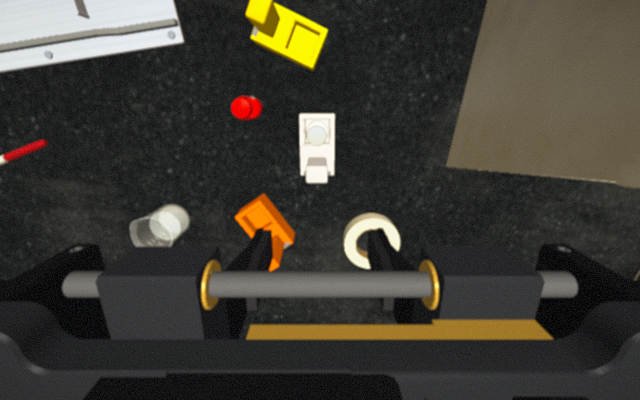

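```bash
python3 - <<'E'
from h import *;import pickle
d=pickle.load(open('w1.pkl','rb'))
k=[ray(d,*p,.028) for p in((300,113),(335,113),(299,174),(334,175))]
print(np.round(k,4)); f=(k[0]+k[1])/2;b=(k[2]+k[3])/2;a=f-b
print(np.linalg.norm(a),'yaw',np.degrees(np.arctan2(a[1],a[0])))
m=(f+b)/2;u=a/np.linalg.norm(a);print('c',m,'post',m-.02*u)
print('post top',ray(d,317,170,.078),'vial',ray(d,317,135,.059))
print('orange',ray(d,295,238,.028),ray(d,265,196,.028),'tape',ray(d,365,215,.01))
rel([*(m-.02*u)[:2],.1],np.degrees(np.arctan2(a[1],a[0])))
E
```

```text
[[ 0.4703 -0.1862  0.028 ]
 [ 0.4757 -0.2217  0.028 ]
 [ 0.4063 -0.1935  0.028 ]
 [ 0.411  -0.2316  0.028 ]]
0.06488276847928427 yaw 7.641268493632496
c [ 0.44082936 -0.20824866  0.028     ] post [ 0.42100696 -0.21090807  0.028     ]
post top [ 0.42496562 -0.21110294  0.078     ] vial [ 0.4540895  -0.20654244  0.059     ]
orange [ 0.32887309 -0.19891244  0.028     ] [ 0.37538312 -0.15905728  0.028     ] tape [ 0.36333279 -0.27876601  0.01      ]
t 1.45 tcp [ 0.3994 -0.2173  0.1705] F [-1.   0.  -0.3] gap 0.6883551881318517
travel [ 0.559 -0.076  1.763] twist [0.001 0.001 0.139]
```

Request:
{"method": "step_arm", "body": {
  "moves": [
    {"travel": [0.56,-0.08,0.8],"twist": [0,0,0.13]},
    {"travel": [0.56,-0.08,1.0],"twist": [0,0,0.13]},
    {"travel": [0.56,-0.08,1.7],"twist": [0,0,0.13]},
    {"travel": [0.56,-0.08,2.4],"twist": [0,0,0.13]},
    {"travel": [0.56,-0.08,3.0],"twist": [0,0,0.13]},
    {"travel": [0.56,-0.08,3.3],"twist": [0,0,0.13]},
    {"travel": [0.56,-0.08,3.3],"twist": [0,0,0.13]},
    {"travel": [0.56,-0.08,3.3],"twist": [0,0,0.13]},
    {"travel": [0.56,-0.08,3.3],"twist": [0,0,0.13]}
  ]
}}

```text
time_s: 2.35
tcp_pos: [0.4228, -0.2096, 0.0399]
orientation: [0.001, 0.998, 0.069, 0.001]
wrist_force: [-0.2, 0.8, 1.3]
finger_gap: 0.688
finger_force: 0.0
```

```bash
python3 - <<'E'
from h import *
rel([.421,-.211,.038],7.7)
E
```

```text
t 2.35 tcp [ 0.4228 -0.2096  0.0399] F [-0.2  0.8  1.3] gap 0.6881456087903015
travel [-0.049  0.027  0.048] twist [ 0.012 -0.013  0.024]
```

Close and lift.

Request:
{"method": "step_arm", "body": {
  "moves": [
    {"travel": [-0.03,0.03,0.03],"twist": [0,0,0]},
    {"travel": [-0.03,0.03,0.03],"twist": [0,0,0]},
    {"travel": [-0.03,0.03,0.03],"twist": [0,0,0]},
    {"travel": [-0.03,0.03,0.03],"twist": [0,0,0]},
    {"travel": [-0.03,0.03,0.03],"twist": [0,0,0]},
    {"travel": [-0.03,0.03,0.03],"twist": [0,0,0]},
    {"travel": [-0.03,0.03,0.03],"twist": [0,0,0]},
    {"travel": [-0.03,0.03,0.03],"twist": [0,0,0]}
  ],
  "jaw": 10
}}

```text
time_s: 3.15
tcp_pos: [0.4208, -0.2103, 0.0373]
orientation: [0.0, 0.998, 0.069, -0.0]
wrist_force: [-0.0, -0.2, -0.2]
finger_gap: 0.227
finger_force: 30.0
```

Request:
{"method": "step_arm", "body": {
  "moves": [
    {"travel": [0,0,-0.2],"twist": [0,0,0]},
    {"travel": [0,0,-0.6],"twist": [0,0,0]},
    {"travel": [0,0,-1.0],"twist": [0,0,0]},
    {"travel": [0,0,-1.4],"twist": [0,0,0]},
    {"travel": [0,0,-1.7],"twist": [0,0,0]},
    {"travel": [0,0,-1.8],"twist": [0,0,0]},
    {"travel": [0,0,-1.8],"twist": [0,0,0]},
    {"travel": [0,0,-1.8],"twist": [0,0,0]}
  ]
}}

```text
time_s: 3.95
tcp_pos: [0.4202, -0.21, 0.1087]
orientation: [-0.0, 0.998, 0.069, -0.001]
wrist_force: [0.3, -0.5, -2.1]
finger_gap: 0.227
finger_force: 30.0
```

```bash
python3 - <<'E'
from h import *
a=np.radians(106.8);u=np.array([np.cos(a),np.sin(a)]);o=np.array([.5386,.0327])
p=o-(.055+.02)*u   # post when carrier origin is 55 mm before the gate
print(p, 'behind',p)
rel([*p,.11],106.8)
E
```

```text
[ 0.56027738 -0.03909896] behind [ 0.56027738 -0.03909896]
t 3.95 tcp [ 0.4202 -0.21    0.1087] F [ 0.3 -0.5 -2.1] gap 0.2265011705846036
travel [ 4.055 -3.751 -0.033] twist [-9.0000e-03  1.0000e-03 -1.2362e+01]
```

Request:
{"method": "step_arm", "body": {
  "moves": [
    {"travel": [0,0,-0.5],"twist": [0,0,-0.6]},
    {"travel": [0.3,-0.3,-1.0],"twist": [0,0,-1.5]},
    {"travel": [0.7,-0.7,-1.2],"twist": [0,0,-2.5]},
    {"travel": [1.2,-1.2,-1.2],"twist": [0,0,-3.5]},
    {"travel": [1.8,-1.7,-1.2],"twist": [0,0,-4.5]},
    {"travel": [2.3,-2.1,-1.2],"twist": [0,0,-5.5]},
    {"travel": [2.8,-2.6,-1.2],"twist": [0,0,-6.5]},
    {"travel": [3.2,-3.0,-1.2],"twist": [0,0,-7.5]},
    {"travel": [3.6,-3.4,-1.2],"twist": [0,0,-8.5]},
    {"travel": [3.9,-3.6,-1.2],"twist": [0,0,-9.3]}
  ]
}}

```text
time_s: 4.95
tcp_pos: [0.5556, -0.0438, 0.1562]
orientation: [-0.001, 0.75, 0.661, -0.0]
wrist_force: [-0.7, 0.0, -1.8]
finger_gap: 0.227
finger_force: 30.0
```

Request:
{"method": "step_arm", "body": {
  "moves": [
    {"travel": [0,0,0],"twist": [0,0,-0.8]},
    {"travel": [0,0,0],"twist": [0,0,-1.7]},
    {"travel": [0,0,0],"twist": [0,0,-2.5]},
    {"travel": [0,0,0],"twist": [0,0,-3.0]},
    {"travel": [0,0,0],"twist": [0,0,-3.05]},
    {"travel": [0,0,0],"twist": [0,0,-3.05]},
    {"travel": [0,0,0],"twist": [0,0,-3.05]}
  ]
}}

```text
time_s: 5.65
tcp_pos: [0.5553, -0.0462, 0.157]
orientation: [-0.0, 0.597, 0.802, -0.0]
wrist_force: [-0.7, 0.2, -1.9]
finger_gap: 0.228
finger_force: 30.0
```

```bash
python3 - <<'E'
from h import *
a=np.radians(106.8);u=np.array([np.cos(a),np.sin(a)]);o=np.array([.5386,.0327])
p=o-(.053+.02)*u
rel([*p,.12],106.8)
d=snap('wrist','w2.png')
L=lambda x,y,z:proj(d,[*(o+x*u+y*np.array([-u[1],u[0]])),z])
for q in ((0,-.03,.03),(-.082,-.044,.004),(-.082,.044,.004),(-.082,.0235,.012),(-.082,-.0235,.012)):print(q,L(*q))
E
```

```text
t 5.65 tcp [ 0.5553 -0.0462  0.157 ] F [-0.7  0.2 -1.9] gap 0.2284000755618696
travel [0.183 0.171 0.924] twist [-0.004 -0.002 -0.021]
(0, -0.03, 0.03) [357.50798521 107.68169456]
(-0.082, -0.044, 0.004) [364.26291262 182.35272736]
(-0.082, 0.044, 0.004) [287.32400393 182.58255878]
(-0.082, 0.0235, 0.012) [304.8896466  184.39922682]
(-0.082, -0.0235, 0.012) [346.9645132  184.27407262]
```

View pics/w2.png

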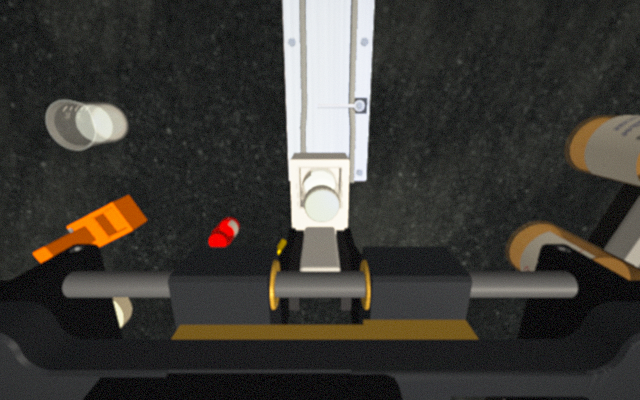

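Request:
{"method": "step_arm", "body": {
  "moves": [
    {"travel": [0.23,0.24,0.3],"twist": [0,0,0]},
    {"travel": [0.23,0.24,0.8],"twist": [0,0,0]},
    {"travel": [0.23,0.24,1.3],"twist": [0,0,0]},
    {"travel": [0.23,0.24,1.8],"twist": [0,0,0]},
    {"travel": [0.23,0.24,2.2],"twist": [0,0,0]},
    {"travel": [0.23,0.24,2.5],"twist": [0,0,0]},
    {"travel": [0.23,0.24,2.65],"twist": [0,0,0]},
    {"travel": [0.23,0.24,2.65],"twist": [0,0,0]},
    {"travel": [0.23,0.24,2.65],"twist": [0,0,0]}
  ]
}}

```text
time_s: 6.6
tcp_pos: [0.5626, -0.0345, 0.052]
orientation: [0.001, 0.597, 0.802, 0.0]
wrist_force: [0.5, 0.1, -1.6]
finger_gap: 0.23
finger_force: 30.0
```

```bash
python3 - <<'E'
from h import *
a=np.radians(106.8);u=np.array([np.cos(a),np.sin(a)]);v=np.array([-u[1],u[0]]);o=np.array([.5408,.0354])
s=robot.observe();r=s['tcp_pos'][:2]-o;print('post lane x,y',r@u,r@v)
d=snap('wrist','w3.png')
L=lambda x,y,z:proj(d,[*(o+x*u+y*v),z])
for q in ((0,-.03,.03),(-.082,-.044,.004),(0,0.044,.004)):print(q,L(*q))
rel([*s['tcp_pos'][:2],.0413],106.8)
E
```

```text
post lane x,y -0.07326713486363359 -0.0007030739868207417
(0, -0.03, 0.03) [366.18740246 121.42776143]
(-0.082, -0.044, 0.004) [373.76077144 225.05809339]
(0, 0.044, 0.004) [256.84128645 119.54985491]
t 6.65 tcp [ 0.5628 -0.0345  0.0522] F [ 0.4 -0.1 -2.1] gap 0.2264629424286691
travel [ 0.001 -0.005  0.273] twist [ 0.01   0.005 -0.012]
```

View pics/w3.png

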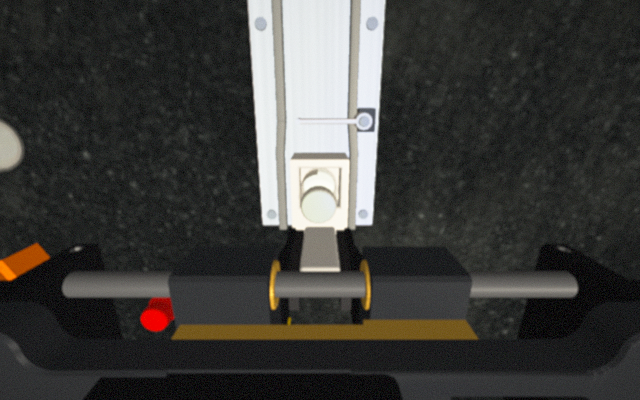

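Request:
{"method": "step_arm", "body": {
  "moves": [
    {"travel": [0,0,0.1],"twist": [0,0,0]},
    {"travel": [0,0,0.18],"twist": [0,0,0]},
    {"travel": [0,0,0.23],"twist": [0,0,0]},
    {"travel": [0,0,0.25],"twist": [0,0,0]},
    {"travel": [0,0,0.25],"twist": [0,0,0]},
    {"travel": [0,0,0.25],"twist": [0,0,0]}
  ]
}}

```text
time_s: 7.25
tcp_pos: [0.562, -0.0346, 0.0414]
orientation: [0.0, 0.597, 0.802, -0.0]
wrist_force: [-0.3, -0.3, -1.0]
finger_gap: 0.229
finger_force: 30.0
```

Request:
{"method": "step_arm", "body": {
  "moves": [
    {"travel": [0,0,0.01],"twist": [0,0,0]},
    {"travel": [0,0,0.02],"twist": [0,0,0]},
    {"travel": [0,0,0.02],"twist": [0,0,0]}
  ]
}}

```text
time_s: 7.55
tcp_pos: [0.562, -0.0346, 0.0414]
orientation: [0.0, 0.597, 0.802, -0.0]
wrist_force: [-3.3, 0.0, 5.9]
finger_gap: 0.229
finger_force: 30.0
```

Request:
{"method": "step_arm", "body": {
  "moves": [
    {"travel": [0,0,-0.015],"twist": [0,0,0]},
    {"travel": [0.05,0,-0.015],"twist": [0,0,0]},
    {"travel": [0.15,0,-0.015],"twist": [0,0,0]},
    {"travel": [0.25,0,-0.015],"twist": [0,0,0]},
    {"travel": [0.35,0,-0.015],"twist": [0,0,0]},
    {"travel": [0.4,0,-0.015],"twist": [0,0,0]},
    {"travel": [0.4,0,-0.015],"twist": [0,0,0]}
  ]
}}

```text
time_s: 8.25
tcp_pos: [0.5576, -0.0186, 0.0414]
orientation: [0.0, 0.597, 0.803, 0.0]
wrist_force: [0.5, -0.8, 2.8]
finger_gap: 0.224
finger_force: 30.0
```

Request:
{"method": "step_arm", "body": {
  "moves": [
    {"travel": [0.05,0,-0.005],"twist": [0,0,0]},
    {"travel": [0.12,0,-0.005],"twist": [0,0,0]},
    {"travel": [0.2,0,-0.005],"twist": [0,0,0]},
    {"travel": [0.28,0,-0.005],"twist": [0,0,0]},
    {"travel": [0.36,0,-0.005],"twist": [0,0,0]},
    {"travel": [0.44,0,-0.005],"twist": [0,0,0]},
    {"travel": [0.5,0,-0.005],"twist": [0,0,0]},
    {"travel": [0.5,0,-0.005],"twist": [0,0,0]}
  ]
}}

```text
time_s: 9.05
tcp_pos: [0.5515, -0.0009, 0.0414]
orientation: [0.0, 0.597, 0.802, -0.001]
wrist_force: [0.2, -5.3, 2.1]
finger_gap: 0.225
finger_force: 30.0
```

```bash
python3 - <<'E'
from h import *
a=np.radians(106.8);u=np.array([np.cos(a),np.sin(a)]);v=np.array([-u[1],u[0]]);o=np.array([.5408,.0354])
s=robot.observe();r=s['tcp_pos'][:2]-o;print('nose lane x',r@u+.052,'y',r@v,'F',s['wrist_force'][:2]@u,s['wrist_force'][:2]@v,s['wrist_force'][2],s['moment'])
d=snap('wrist','w4.png')
L=lambda x,y,z:proj(d,[*(o+x*u+y*v),z])
for q in ((0,-.03,.03),(.2,-.044,.004),(.2,0.044,.004)):print(q,L(*q))
E
```

```text
nose lane x 0.014175243676293844 y 0.00025893054399468707 F -5.092464741476896 1.3095251359888804 2.1259487032814812 [-1.08181102 -0.22989494 -0.01910132]
(0, -0.03, 0.03) [367.70183138 180.44854511]
(0.2, -0.044, 0.004) [ 406.65974279 -217.77371865]
(0.2, 0.044, 0.004) [ 231.79455955 -216.95925915]
```

View pics/w4.png

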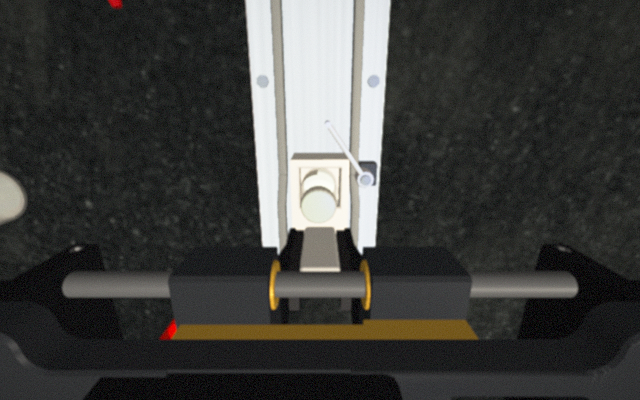

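Request:
{"method": "step_arm", "body": {
  "moves": [
    {"travel": [0.08,-0.01,0],"twist": [0,0,0]},
    {"travel": [0.18,-0.02,0],"twist": [0,0,0]},
    {"travel": [0.28,-0.02,0],"twist": [0,0,0]},
    {"travel": [0.38,-0.02,0],"twist": [0,0,0]},
    {"travel": [0.48,-0.02,0],"twist": [0,0,0]},
    {"travel": [0.58,-0.02,0],"twist": [0,0,0]},
    {"travel": [0.68,-0.02,0],"twist": [0,0,0]}
  ]
}}

```text
time_s: 9.8
tcp_pos: [0.543, 0.0261, 0.0414]
orientation: [0.0, 0.597, 0.802, -0.0]
wrist_force: [1.1, -5.0, 2.3]
finger_gap: 0.226
finger_force: 30.0
```

Request:
{"method": "step_arm", "body": {
  "moves": [
    {"travel": [0.1,0,0],"twist": [0,0,0]},
    {"travel": [0.2,0,0],"twist": [0,0,0]},
    {"travel": [0.3,0,0],"twist": [0,0,0]},
    {"travel": [0.4,0,0],"twist": [0,0,0]},
    {"travel": [0.5,0,0],"twist": [0,0,0]},
    {"travel": [0.6,0,0],"twist": [0,0,0]}
  ]
}}

```text
time_s: 10.4
tcp_pos: [0.5361, 0.049, 0.0413]
orientation: [0.0, 0.597, 0.802, -0.0]
wrist_force: [-0.0, -4.2, 3.7]
finger_gap: 0.226
finger_force: 30.0
```

```bash
cat > st.py <<'E'
from h import *
a=np.radians(106.8);u=np.array([np.cos(a),np.sin(a)]);v=np.array([-u[1],u[0]]);o=np.array([.5408,.0354])
s=robot.observe();r=s['tcp_pos'][:2]-o;F=s['wrist_force']
q=s['orientation']
print('t',s['time_s'],'nose lane x %.4f y %.4f z %.4f'%(r@u+.052,r@v,s['tcp_pos'][2]),'F',np.round([F[:2]@u,F[:2]@v,F[2]],2),'yaw',np.degrees(2*np.arctan2(q[2],q[1])),'gap',s['finger_gap'])
E
python3 st.py
```

```text
t 10.4 nose lane x 0.0664 y 0.0006 z 0.0413 F [-4.05  1.23  3.72] yaw 106.70308189192168 gap 0.22642273814559863
```

Request:
{"method": "step_arm", "body": {
  "moves": [
    {"travel": [0.1,0,-0.006],"twist": [0,0,0]},
    {"travel": [0.2,0,-0.006],"twist": [0,0,0]},
    {"travel": [0.3,0,-0.006],"twist": [0,0,0]},
    {"travel": [0.4,0,-0.006],"twist": [0,0,0]},
    {"travel": [0.5,0,-0.006],"twist": [0,0,0]},
    {"travel": [0.6,0,-0.006],"twist": [0,0,0]},
    {"travel": [0.7,0,-0.006],"twist": [0,0,0]},
    {"travel": [0.75,0,-0.006],"twist": [0,0,0]},
    {"travel": [0.75,0,-0.006],"twist": [0,0,0]}
  ]
}}

```text
time_s: 11.3
tcp_pos: [0.527, 0.0785, 0.0414]
orientation: [-0.001, 0.597, 0.803, 0.0]
wrist_force: [-1.3, -0.9, 1.2]
finger_gap: 0.227
finger_force: 30.0
```

```bash
python3 st.py; python3 -c "
from h import *
snap('wrist','w5.png')"
```

```text
t 11.3 nose lane x 0.0972 y 0.0008 z 0.0414 F [-0.47  1.46  1.23] yaw 106.75437343232838 gap 0.22658362134659354
```

View pics/w5.png

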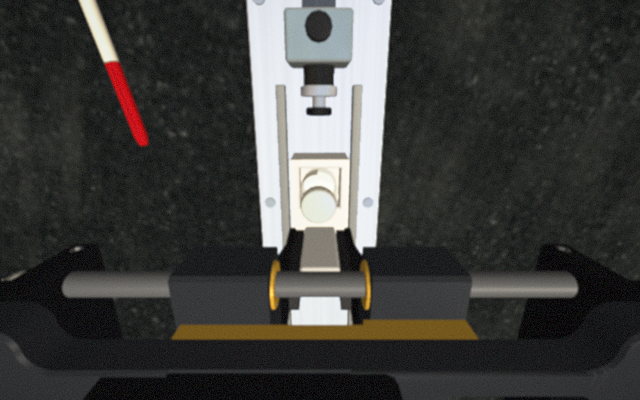

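Request:
{"method": "step_arm", "body": {
  "moves": [
    {"travel": [0.08,0,0],"twist": [0,0,0]},
    {"travel": [0.16,0,0],"twist": [0,0,0]},
    {"travel": [0.24,0,0],"twist": [0,0,0]},
    {"travel": [0.32,0,0],"twist": [0,0,0]},
    {"travel": [0.38,0,0],"twist": [0,0,0]},
    {"travel": [0.42,0,0],"twist": [0,0,0]},
    {"travel": [0.45,0,0],"twist": [0,0,0]},
    {"travel": [0.45,0,0],"twist": [0,0,0]}
  ]
}}

```text
time_s: 12.15
tcp_pos: [0.5223, 0.095, 0.0415]
orientation: [-0.0, 0.597, 0.802, 0.0]
wrist_force: [0.1, -0.3, -2.4]
finger_gap: 0.227
finger_force: 30.0
```

```bash
python3 st.py
```

```text
t 12.15 nose lane x 0.1144 y 0.0005 z 0.0415 F [-0.32 -0.06 -2.44] yaw 106.7298909733504 gap 0.22723472513304568
```

Request:
{"method": "step_arm", "body": {
  "moves": [
    {"travel": [0.03,0,0],"twist": [0,0,0]},
    {"travel": [0.06,0,0],"twist": [0,0,0]},
    {"travel": [0.09,0,0],"twist": [0,0,0]},
    {"travel": [0.1,0,0],"twist": [0,0,0]},
    {"travel": [0.1,0,0],"twist": [0,0,0]}
  ]
}}

```text
time_s: 12.65
tcp_pos: [0.5212, 0.0986, 0.0416]
orientation: [0.0, 0.597, 0.802, -0.0]
wrist_force: [0.0, -0.3, -1.7]
finger_gap: 0.227
finger_force: 30.0
```

```bash
python3 st.py
```

```text
t 12.65 nose lane x 0.1182 y 0.0005 z 0.0416 F [-0.29  0.07 -1.73] yaw 106.71798911044183 gap 0.22721181415560718
```

Request:
{"method": "step_arm", "body": {
  "moves": [
    {"travel": [0.0,0,0.008],"twist": [0,0,0]},
    {"travel": [0.03,0,0.008],"twist": [0,0,0]},
    {"travel": [0.06,0,0.008],"twist": [0,0,0]},
    {"travel": [0.09,0,0.008],"twist": [0,0,0]},
    {"travel": [0.1,0,0.008],"twist": [0,0,0]},
    {"travel": [0.1,0,0.008],"twist": [0,0,0]}
  ]
}}

```text
time_s: 13.25
tcp_pos: [0.5202, 0.1024, 0.0414]
orientation: [0.0, 0.597, 0.802, 0.0]
wrist_force: [0.8, -0.5, -0.9]
finger_gap: 0.226
finger_force: 30.0
```

```bash
python3 st.py
```

```text
t 13.25 nose lane x 0.1221 y 0.0003 z 0.0414 F [-0.73 -0.65 -0.9 ] yaw 106.71202720765366 gap 0.2258057810997099
```

Request:
{"method": "step_arm", "body": {
  "moves": [
    {"travel": [0.02,0,0],"twist": [0,0,0]},
    {"travel": [0.04,0,0],"twist": [0,0,0]},
    {"travel": [0.05,0,0],"twist": [0,0,0]},
    {"travel": [0.05,0,0],"twist": [0,0,0]}
  ]
}}

```text
time_s: 13.65
tcp_pos: [0.5199, 0.1036, 0.0414]
orientation: [0.0, 0.597, 0.802, -0.0]
wrist_force: [1.1, -2.9, 1.0]
finger_gap: 0.23
finger_force: 30.0
```

```bash
python3 st.py
```

```text
t 13.65 nose lane x 0.1234 y 0.0003 z 0.0414 F [-3.08 -0.17  1.  ] yaw 106.68553913888192 gap 0.2299152334678744
```

Request:
{"method": "step_arm", "body": {
  "moves": [
    {"travel": [0.02,0,0],"twist": [0,0,0]},
    {"travel": [0.05,0,0],"twist": [0,0,0]},
    {"travel": [0.08,0,0],"twist": [0,0,0]},
    {"travel": [0.1,0,0],"twist": [0,0,0]},
    {"travel": [0.1,0,0],"twist": [0,0,0]}
  ]
}}

```text
time_s: 14.15
tcp_pos: [0.5188, 0.107, 0.0414]
orientation: [0.001, 0.597, 0.802, -0.0]
wrist_force: [1.4, -4.8, 0.2]
finger_gap: 0.224
finger_force: 30.0
```

```bash
python3 st.py
```

```text
t 14.15 nose lane x 0.1269 y 0.0004 z 0.0414 F [-5.02  0.    0.23] yaw 106.67313412910103 gap 0.22364327517567764
```

Request:
{"method": "step_arm", "body": {
  "moves": [
    {"travel": [0.02,0,0],"twist": [0,0,0]},
    {"travel": [0.04,0,0],"twist": [0,0,0]},
    {"travel": [0.04,0,0],"twist": [0,0,0]}
  ]
}}

```text
time_s: 14.45
tcp_pos: [0.5184, 0.1084, 0.0414]
orientation: [0.001, 0.597, 0.802, -0.0]
wrist_force: [0.9, -5.0, 0.4]
finger_gap: 0.227
finger_force: 30.0
```

```bash
python3 st.py
```

```text
t 14.45 nose lane x 0.1284 y 0.0004 z 0.0414 F [-5.    0.62  0.38] yaw 106.66691978019904 gap 0.22706954373975705
```

Request:
{"method": "step_arm", "body": {
  "moves": [
    {"travel": [0.02,0,0],"twist": [0,0,0]},
    {"travel": [0.035,0,0],"twist": [0,0,0]},
    {"travel": [0.035,0,0],"twist": [0,0,0]}
  ]
}}

```text
time_s: 14.75
tcp_pos: [0.518, 0.1097, 0.0414]
orientation: [0.001, 0.597, 0.802, -0.0]
wrist_force: [1.6, -5.5, 1.2]
finger_gap: 0.227
finger_force: 30.0
```

```bash
python3 st.py
```

```text
t 14.75 nose lane x 0.1297 y 0.0004 z 0.0414 F [-5.75  0.1   1.21] yaw 106.66330506671633 gap 0.22700005269011544
```

Request:
{"method": "step_arm", "body": {
  "moves": [
    {"travel": [0.015,0,0],"twist": [0,0,0]},
    {"travel": [0.025,0,0],"twist": [0,0,0]},
    {"travel": [0.025,0,0],"twist": [0,0,0]}
  ]
}}

```text
time_s: 15.05
tcp_pos: [0.5179, 0.1101, 0.0414]
orientation: [0.001, 0.597, 0.802, -0.001]
wrist_force: [1.5, -6.5, 1.2]
finger_gap: 0.227
finger_force: 30.0
```

```bash
python3 st.py
```

```text
t 15.05 nose lane x 0.1301 y 0.0004 z 0.0414 F [-6.69  0.41  1.21] yaw 106.64757416941717 gap 0.22733344780199097
```

Force is now rising; push a little more, to about 10 N.

Request:
{"method": "step_arm", "body": {
  "moves": [
    {"travel": [0.015,0,0],"twist": [0,0,0]},
    {"travel": [0.03,0,0],"twist": [0,0,0]},
    {"travel": [0.03,0,0],"twist": [0,0,0]}
  ]
}}

```text
time_s: 15.35
tcp_pos: [0.5177, 0.1105, 0.0415]
orientation: [0.001, 0.597, 0.802, -0.001]
wrist_force: [2.1, -6.5, 2.4]
finger_gap: 0.225
finger_force: 30.0
```

```bash
python3 st.py
```

```text
t 15.35 nose lane x 0.1306 y 0.0004 z 0.0415 F [-6.82 -0.1   2.41] yaw 106.63036386842766 gap 0.22538514547847047
```

Request:
{"method": "step_arm", "body": {
  "moves": [
    {"travel": [0.015,0,0],"twist": [0,0,0]},
    {"travel": [0.03,0,0],"twist": [0,0,0]},
    {"travel": [0.03,0,0],"twist": [0,0,0]}
  ]
}}

```text
time_s: 15.65
tcp_pos: [0.5177, 0.1108, 0.0416]
orientation: [0.002, 0.598, 0.802, -0.001]
wrist_force: [2.2, -9.2, 2.3]
finger_gap: 0.228
finger_force: 30.0
```

```bash
python3 st.py
```

```text
t 15.65 nose lane x 0.1309 y 0.0003 z 0.0416 F [-9.4   0.54  2.27] yaw 106.60542873994916 gap 0.22772138946469983
```

Request:
{"method": "step_arm", "body": {
  "moves": [
    {"travel": [0.012,0,0],"twist": [0,0,0]},
    {"travel": [0.025,0,0],"twist": [0,0,0]},
    {"travel": [0.025,0,0],"twist": [0,0,0]}
  ]
}}

```text
time_s: 15.95
tcp_pos: [0.5176, 0.1111, 0.0416]
orientation: [0.002, 0.598, 0.802, -0.002]
wrist_force: [3.0, -10.0, 3.0]
finger_gap: 0.227
finger_force: 30.0
```

```bash
python3 st.py
```

```text
t 15.95 nose lane x 0.1312 y 0.0004 z 0.0416 F [-10.47   0.03   3.03] yaw 106.58263219095195 gap 0.22746727269867023
```

Request:
{"method": "step_arm", "body": {
  "moves": [
    {"travel": [-0.02,0,0],"twist": [0,0,0]},
    {"travel": [-0.05,0,0],"twist": [0,0,0]},
    {"travel": [-0.07,0,0],"twist": [0,0,0]},
    {"travel": [-0.07,0,0],"twist": [0,0,0]}
  ]
}}

```text
time_s: 16.35
tcp_pos: [0.5177, 0.1106, 0.0414]
orientation: [0.001, 0.597, 0.802, -0.001]
wrist_force: [2.2, -6.1, 0.7]
finger_gap: 0.231
finger_force: 30.0
```

```bash
python3 st.py
```

```text
t 16.35 nose lane x 0.1306 y 0.0004 z 0.0414 F [-6.48 -0.3   0.68] yaw 106.6344814392819 gap 0.23085135448218685
```

Request:
{"method": "step_arm", "body": {
  "moves": [
    {"travel": [-0.03,0,0],"twist": [0,0,0]},
    {"travel": [-0.06,0,0],"twist": [0,0,0]},
    {"travel": [-0.08,0,0],"twist": [0,0,0]},
    {"travel": [-0.08,0,0],"twist": [0,0,0]}
  ]
}}

```text
time_s: 16.75
tcp_pos: [0.518, 0.11, 0.0414]
orientation: [-0.0, 0.597, 0.802, 0.0]
wrist_force: [0.6, -0.6, 2.2]
finger_gap: 0.225
finger_force: 30.0
```

```bash
python3 st.py
```

```text
t 16.75 nose lane x 0.1300 y 0.0003 z 0.0414 F [-0.76 -0.35  2.25] yaw 106.72813357256358 gap 0.22520775056934342
```

Request:
{"method": "step_arm", "body": {
  "moves": [
    {"travel": [0,0,0],"twist": [0,0,0]},
    {"travel": [0,0,0],"twist": [0,0,0]},
    {"travel": [0,0,0],"twist": [0,0,0]},
    {"travel": [0,0,0],"twist": [0,0,0]}
  ],
  "jaw": 44
}}

```text
time_s: 17.15
tcp_pos: [0.5177, 0.1099, 0.0411]
orientation: [-0.0, 0.597, 0.802, -0.0]
wrist_force: [-0.4, 0.5, -0.9]
finger_gap: 0.469
finger_force: 0.0
```

Request:
{"method": "step_arm", "body": {
  "moves": [
    {"travel": [0,0,-0.2],"twist": [0,0,0]},
    {"travel": [0,0,-0.7],"twist": [0,0,0]},
    {"travel": [0,0,-1.4],"twist": [0,0,0]},
    {"travel": [0,0,-2.2],"twist": [0,0,0]},
    {"travel": [-0.3,0,-2.8],"twist": [0,0,0]},
    {"travel": [-0.8,0,-3.0],"twist": [0,0,0]},
    {"travel": [-1.2,0,-3.0],"twist": [0,0,0]},
    {"travel": [-1.5,0,-3.0],"twist": [0,0,0]},
    {"travel": [-1.5,0,-3.0],"twist": [0,0,0]}
  ]
}}

```text
time_s: 18.05
tcp_pos: [0.535, 0.0496, 0.1602]
orientation: [-0.001, 0.598, 0.801, -0.001]
wrist_force: [0.1, -0.4, -1.1]
finger_gap: 0.506
finger_force: 0.0
```

```bash
python3 st.py; python3 -c "
from h import *
snap('wrist','w6.png')
t=snap('top','t6.png');s=snap('scene','s6.png')
i=lambda f:cv2.imread('pics/'+f)
w=cv2.resize(i('w6.png')[0:260,200:460],None,fx=2.2,fy=2.2,interpolation=cv2.INTER_CUBIC)
c=cv2.resize(i('s6.png')[130:240,260:370],None,fx=2,fy=2,interpolation=cv2.INTER_CUBIC)
p=cv2.resize(i('t6.png')[100:300,200:450],None,fx=.88,fy=.88)
o=np.zeros((580,800,3),np.uint8);o[:572,:572]=w;o[:220,575:795]=c;o[230:406,575:795]=p;cv2.imwrite('pics/c6.png',o)"
```

```text
t 18.05 nose lane x 0.0673 y 0.0014 z 0.1602 F [-0.47 -0.   -1.05] yaw 106.51117437389942 gap 0.5062455780430558
```

View pics/c6.png

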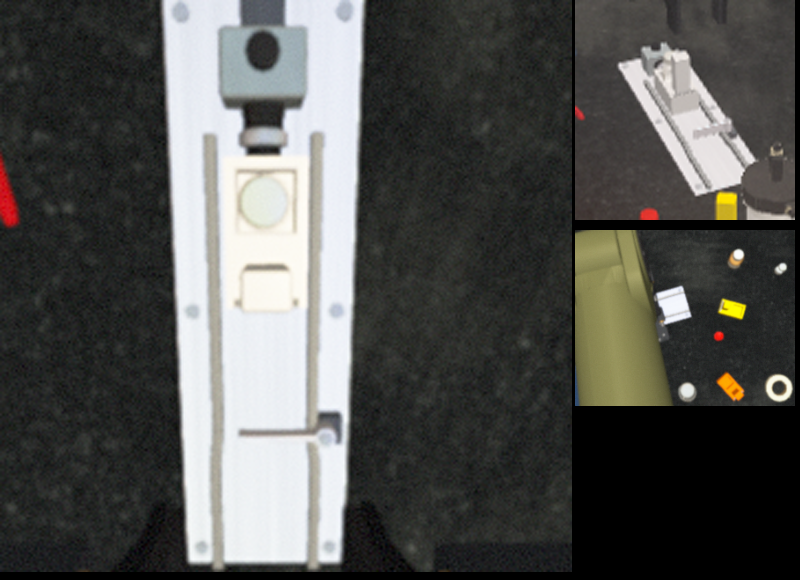

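The picture shows the gate shut at (275,432), the vial upright in its well at (263,200), and the plunger head pressed up to its collar at (263,140). The bystanders have not moved.

```bash
python3 -c "
from h import *
print(robot.job_done())"
```

```text
the job is handed in; nothing more can be done
None
```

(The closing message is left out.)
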